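# Wipe the offcuts off the work board and put the scraper back on its rest

## Robot

A 7-joint arm with a two-finger parallel gripper is mounted at the origin on the work surface. World frame = base frame: x ahead of the robot, y to its left, z up, the work surface at z = 0. Lengths are in m, angles in rad, forces in N, time in s.
With the tool pointing down it reaches from about 0.4 to 0.85 m from the base axis. Payload 10.4 kg.
Tool frame: the origin (TCP) lies between the finger pads; the fingertips stand 19 mm ahead of it and the grasp point (between the pads) is the TCP; z points along the fingers, y is the line along which they close (so a half turn about z gives the same grasp; the last joint's range is limited). The gripper opens to 87 mm and grips with 3 to 60 N. Pads are 19 mm wide; open, the fingers measure 117 mm over their backs; the gripper's body (75 mm by 190 mm) begins 51 mm behind the grasp point.
Start: joints at [1.11, 0.332, -0.065, 1.46, 0.022, 1.35, -0.088], TCP at [0.265, -0.566, 0.242] pointing down, gripper open.
Joint ranges: [-2.6, 2.6], [-0.5, 2.12], [-1.47, 1.34], [0.16, 2.42], [-1.27, 4.41], [0.06, 2.06], [-2.6, 2.6]. Speed limits (rad/s): [2.22, 2.22, 2.79, 2.79, 3.14, 3.14, 3.14].

## Interface

Orientations are given as a unit quaternion [x, y, z, w].
In Python, from workcell import bot, monitor, vision, ticket gives the robot as it stands. Calls block until the motion is done:
- bot.goto(position, orientation): joint-space move of the TCP to a pose.
- bot.servo_line(position, v=0.15, rot=None): straight line of the TCP; rot=None keeps the orientation; v is the mean speed in m/s.
- bot.move_joints(angles): joint-space move.
- bot.move_gripper(opening, squeeze=None): finger opening in m; squeeze is the grip in N (None keeps the last); returns when the fingers have stopped.
- bot.hold(seconds).
- bot.solve_ik(position, orientation): joint angles nearest the present ones, or None.
- monitor.sense(): the state.
- vision.camera(name): name is "scene" or "top" or "wrist"; returns a dict with "pixels" (420x560x3 uint8, red, green, blue), "fx", "fy", "cx", "cy" (pixels), "extrinsics" (4x4, takes a point from world to camera coordinates); the wrist camera has in their place "tool_from_camera" (4x4, takes a point from camera to tool coordinates, whose origin is the TCP and whose axes are the flange's). Camera axes: x right, y up, looking along -z (the intrinsics and any distortion apply to the point x, -y, -z); pixel columns grow to the right and rows downward; lengths in m; the calibration is good to about 2 mm. A picture is of the moment at which its call begins: read the wrist's pose just before it. There is no depth.
A pose or a line that the arm cannot do raises bot.MotionError and nothing moves.
- ticket.sign_off(): hands the job in; it is judged then, once.
The state is a dict: "clock": time; "q": joint angles; "qvel": joint speeds; "joint_torque": joint torques, N m; "eef_pos": TCP position; "orientation": TCP orientation; "wrist_force": force on the tool from outside, world axes, zero at the start; "moment": the same for the moment, N m; "grip_width": finger opening in m; "finger_force": force on a finger pad.
Only numpy, scipy, OpenCV 4.12 (cv2) and the standard library are available. Lean on these libraries where they do the work, as an engineer would, in place of code of your own. Each camera call takes 0.05 s, during which the arm holds its last target. There are 200 camera calls.

## Task

Take the scraper block by its ridge handle from the sloped rest and use it to push all four wood offcuts off the raised white work board, over its far edge into the black tray; do not touch the offcuts with the gripper. Then lay the scraper back on the sloped rest without dropping it, flat on the sloping face with its long side along the lip, roughly centred, and let go. Leave the red caddy where it is.

Things in the scene. Friction and masses are not known exactly. Their poses are not given: they have to be found in the camera images.
- scraper: Scraper block, loose, 250 g: dark wood base 50 (x) x 170 (y) x 24 mm (z); on its middle a pale ridge handle 22 (x) x 120 (y) mm, 24 to 70 mm above the underside. Grip it across the 22 mm. Origin: centre of the underside; x across, y along the long side, z out of the handle's top. Starts lying on the sloped rest, long side along the lip, its z axis leaning 32 degrees from vertical.
- rest_face: Sloping wooden face of the fixed scraper rest, 85 (uphill) x 200 mm, 32 degrees from level, facing up and towards the robot's side. Origin: centre of its upper surface, 75 mm above the table; x uphill, y level along it, z out of it. A 12 mm high lip along the lower edge, inner side at x = -37.5 mm. The scraper starts with its centre at x = -11.5 mm. Stands left or right of the board.
- board: Fixed raised work board with a white top, 260 (x) x 280 (y) mm, top surface 80 mm above the table, no rims. Origin: on the table under its centre; x points to the far edge (x = +130 mm), where the tray is; z up.
- tray: Fixed open black tray, 140 (x) x 300 (y) x 50 mm high, walls 5 mm, standing on the table with its near wall tucked about 15 to 20 mm under the board's far edge. Origin: centre of its underside; x away from the board.
- strip: Wood offcut, a plain bar 66 x 28 x 14 mm, 20 g, loose, lying flat on the board. Origin: centre of its underside.
- tee: Wood offcut, T-shaped: bar 64 x 24 mm with a stub 28 mm wide reaching to y = 32 mm, 14 mm thick, 20 g, loose, lying flat on the board. Origin: centre of the bar's underside.
- slice_a: Round branch slice with bark, 60 mm across, 14 mm thick, 25 g, loose, lying flat on the board. Origin: centre of its underside.
- slice_b: Second branch slice, the same as slice_a.
- caddy: Bystander: small red open tool caddy 180 x 160 mm with a bar handle, 93 mm high, loose, on the other side of the board from the rest. Origin: centre of its underside.
There are look-alikes about, which are no part of the job. Of the things that look like the scraper, the smaller one is meant. What is shaped like the slice_a but pink is not meant.

How it is judged:
By the outcome, as a careful person would: the job done as asked, in the order asked, and still so for the second after the job is handed in, with the robot touching nothing.
It also fails if it takes over 58 s, if anything falls off the work surface, if the arm or the gripper's body presses on something with over 40 N, if the wrist force passes 120 N, or if a joint passes its speed limit or range.

## Working session

There is one attempt and no reset: what is moved stays moved. The work goes in short steps, each a Python script; the robot and the scene stay as the last script left them, time stands still between calls to the robot, and variables do not carry over. Pictures are saved under pics/ and viewed, at most 10 in all, crops included, and the job is handed in when it is done.

```bash
mkdir -p pics; ls
python3 - <<'E'
from workcell import bot, monitor, vision
import cv2, numpy as np
for n in ("scene","top"):
    c=vision.camera(n); cv2.imwrite(f"pics/{n}0.png",c["pixels"][:,:,::-1]); print(n,{k:(v if k!="pixels" else 0) for k,v in c.items()})
print(monitor.sense())
E
```

```text
pics
scene {'pixels': 0, 'fx': 525.6546186732479, 'fy': 525.6546186732479, 'cx': 279.39616952287935, 'cy': 215.6658222338438, 'extrinsics': array([[-0.8234261 ,  0.56741714,  0.00269078,  0.4086193 ],
       [-0.32439477, -0.47463631,  0.81822271,  0.10336185],
       [ 0.46555074,  0.67287306,  0.57489508, -1.38244036],
       [ 0.        ,  0.        ,  0.        ,  1.        ]])}
top {'pixels': 0, 'fx': 391.73326239593354, 'fy': 391.73326239593354, 'cx': 276.4978706215791, 'cy': 220.53220492130058, 'extrinsics': array([[ 0.10424159, -0.9945385 , -0.00518376, -0.02708064],
       [ 0.97181711,  0.10074922,  0.21312227, -0.50706835],
       [-0.21143605, -0.02725387,  0.97701178, -0.90521416],
       [ 0.        ,  0.        ,  0.        ,  1.        ]])}
{'clock': 0.1, 'q': array([ 1.11041464,  0.33275307, -0.06472738,  1.4608741 ,  0.02158612,
        1.34988677, -0.08848937]), 'qvel': array([-4.43075699e-05, -7.54185153e-04, -1.65155279e-04, -2.62289837e-03,
       -8.60345482e-04,  3.28560327e-04, -4.71595193e-04]), 'joint_torque': array([ 1.75880410e-03, -6.24542427e+01,  2.50754954e-02, -3.90715742e+01,
       -6.13799505e-02,  3.66060343e-02,  2.67995034e-05]), 'eef_pos': array([ 0.26483528, -0.56575564,  0.24086026]), 'orientation': array([ 9.76132958e-01,  2.17172909e-01, -1.49895304e-04, -5.94625368e-04]), 'wrist_force': array([0.51889432, 0.10296065, 1.05418309]), 'moment': array([ 0.01723027, -0.05610379,  0.02877532]), 'finger_force': 0.0, 'grip_width': 0.08717259956330903}
```

View pics/scene0.png

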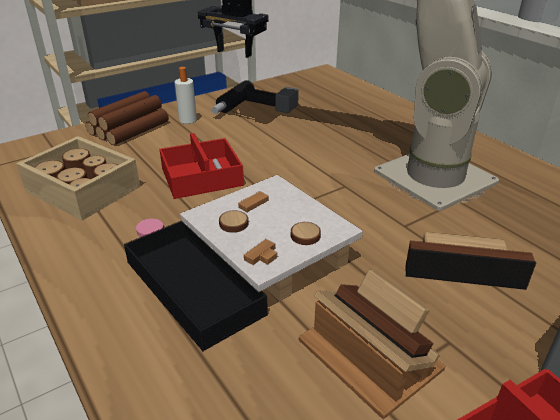

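View pics/top0.png

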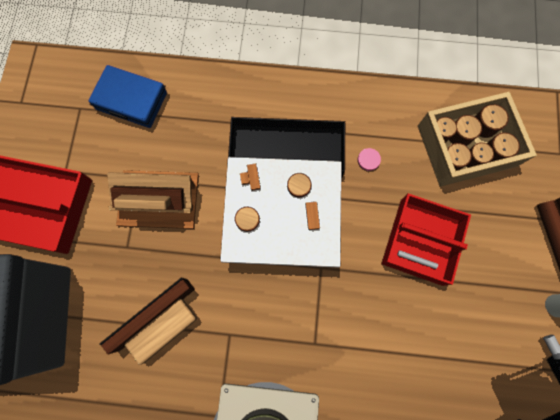

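The scene picture shows the white board at its centre, around (270,225). The tray is beyond it at (195,280), the rest with the smaller scraper at (375,330), and the larger look-alike at (470,262). In the top picture the board corners are about (229,157), (341,161), (340,267) and (221,262). The rest is at (153,197) and the caddy at (428,240). Next I'll measure the board and offcuts and enlarge the rest.

```bash
cat > h.py <<'E'
from workcell import bot, monitor, vision, ticket
import cv2, numpy as np
from scipy.spatial.transform import Rotation as R
def T_wc(c, s=None):
    """camera-to-world"""
    if "extrinsics" in c: return np.linalg.inv(c["extrinsics"])
    T=np.eye(4); T[:3,:3]=R.from_quat(s["orientation"]).as_matrix(); T[:3,3]=s["eef_pos"]
    return T@c["tool_from_camera"]
def ray(c,uv,s=None):
    T=T_wc(c,s); d=np.array([(uv[0]-c["cx"])/c["fx"],-(uv[1]-c["cy"])/c["fy"],-1.]); d=T[:3,:3]@d
    return T[:3,3],d/np.linalg.norm(d)
def onz(c,uv,z,s=None):
    o,d=ray(c,uv,s); return o+d*(z-o[2])/d[2]
def tri(rays):
    A=sum(np.eye(3)-np.outer(d,d) for o,d in rays); b=sum((np.eye(3)-np.outer(d,d))@o for o,d in rays)
    return np.linalg.solve(A,b)
E
python3 - <<'E'
from h import *
np.set_printoptions(precision=4,suppress=True)
for n in ("top","scene"):
    c=vision.camera(n); im=c["pixels"]; hsv=cv2.cvtColor(im,cv2.COLOR_RGB2HSV)
    print(n,"cam",T_wc(c)[:3,3])
    m=((hsv[:,:,1]<40)&(hsv[:,:,2]>150)).astype(np.uint8)
    if n=="top": m[:140]=0
    m=cv2.morphologyEx(m,cv2.MORPH_OPEN,np.ones((3,3)))
    cs,_=cv2.findContours(m,cv2.RETR_CCOMP,cv2.CHAIN_APPROX_NONE)
    cc=[x for x in cs if abs(x[:,0].mean(0)-np.array([281,212] if n=="top" else [270,228])).max()<25]
    b=max(cc,key=cv2.contourArea)
    P=np.array([onz(c,p,0.08)[:2] for p in b[:,0].astype(float)],np.float32)
    r=cv2.minAreaRect(P); print("board",r)
    for x in cs:
        if cv2.contourArea(x)>60 and x is not b and cv2.pointPolygonTest(b,tuple(map(float,x[0,0])),False)>=0 :
            Q=np.array([onz(c,p,0.087)[:2] for p in x[:,0].astype(float)],np.float32); print("  piece",cv2.minAreaRect(Q))
    if n=="top": a=cv2.resize(im[160:240,90:210],None,fx=5,fy=5,interpolation=cv2.INTER_CUBIC)
    else: d=cv2.resize(im[260:400,290:450],None,fx=3.75,fy=3.75,interpolation=cv2.INTER_CUBIC)
    cv2.imwrite(f"pics/crop_{n}.png",(a if n=="top" else d)[:,:,::-1])
E
```

```text
top cam [ 0.3042 -0.0005  0.9923]
board ((0.5291714668273926, 0.014543399214744568), (0.25850069522857666, 0.27846047282218933), 3.5166382789611816)
  piece ((0.4956625699996948, 0.09460055828094482), (0.06565119326114655, 0.06177397817373276), 6.497925758361816)
  piece ((0.5209987759590149, -0.05854126065969467), (0.07497891783714294, 0.033360447734594345), 11.271276473999023)
  piece ((0.5920068621635437, -0.020241044461727142), (0.06800597906112671, 0.06277653574943542), 5.687389850616455)
  piece ((0.5993318557739258, 0.1016903668642044), (0.07540111243724823, 0.04899071156978607), 16.334213256835938)
scene cam [1.0136 0.7474 0.7091]
board ((0.5344430804252625, 0.017174720764160156), (0.26016339659690857, 0.27974775433540344), 3.575146198272705)
  piece ((0.6041271686553955, 0.10241751372814178), (0.08031069487333298, 0.05897286906838417), 16.176179885864258)
  piece ((0.5009664297103882, 0.09566080570220947), (0.07891470193862915, 0.06343003362417221), 54.57309341430664)
  piece ((0.5603446960449219, -0.04247557371854782), (0.16699068248271942, 0.07132416218519211), 32.27442169189453)
```

View pics/crop_top.png

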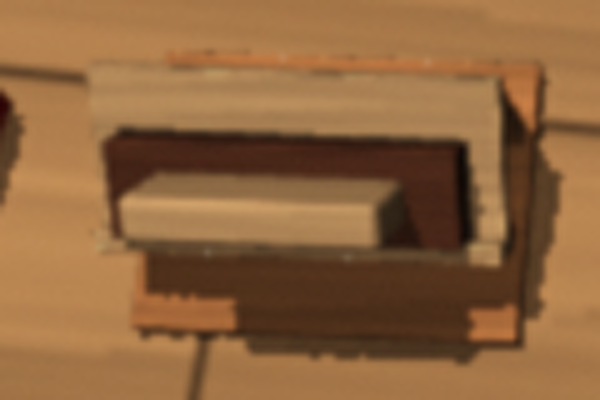

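View pics/crop_scene.png

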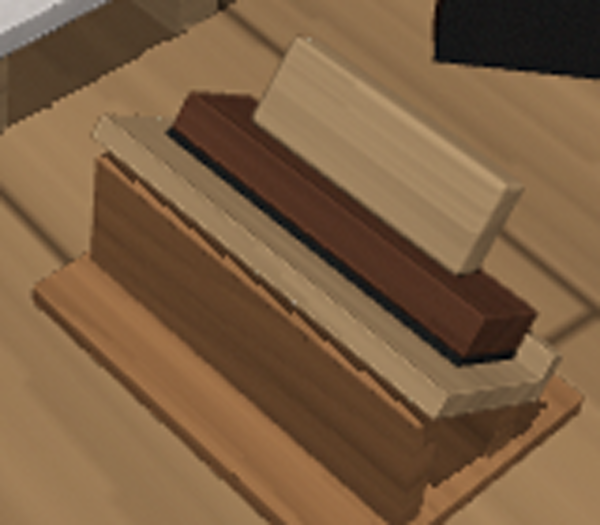

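The enlarged crops show the scraper on the rest with its handle leaning toward the robot. The far edge of the handle's top face runs (128,200)–(387,213) in the top crop and (520,188)–(303,40) in the scene crop. The rest's upper edge runs (90,65)–(500,78) in the top crop and (443,392)–(103,115) in the scene crop.

Run:
```python
from h import *
np.set_printoptions(precision=4,suppress=True)
t=vision.camera("top"); s=vision.camera("scene")
ut=lambda p:((p[0]+.5)/5-.5+90,(p[1]+.5)/5-.5+160)
us=lambda p:((p[0]+.5)/3.75-.5+290,(p[1]+.5)/3.75-.5+260)
pts={}
for n,a,b in [("hy+",(128,200),(520,188)),("hy-",(387,213),(303,40)),("ry+",(90,65),(443,392)),("ry-",(500,78),(103,115))]:
    r=[ray(t,ut(a)),ray(s,us(b))]; P=tri(r); pts[n]=P
    print(n,P,[np.linalg.norm(np.cross(d,P-o)) for o,d in r])
for a in "hr":
    d=pts[a+"y+"]-pts[a+"y-"]; print(a,np.linalg.norm(d),np.degrees(np.arctan2(-d[0],d[1])),(pts[a+"y+"]+pts[a+"y-"])/2)
    yaw=np.arctan2(-d[0],d[1]); Rf=R.from_euler("zy",[yaw,-np.radians(32)]).as_matrix(); m=(pts[a+"y+"]+pts[a+"y-"])/2
    loc=np.array([-.0115+.011,0,.07]) if a=="h" else np.array([.0425,0,0])
    print(" rest origin est",m-Rf@loc,"z axis",Rf[:,2])
print(bot.solve_ik([.5,.33,.3],[1,0,0,0]))
```

```text
hy+ [0.4995 0.3999 0.1271] [np.float64(0.004147575295390697), np.float64(0.00414757529539075)]
hy- [0.5068 0.2801 0.1248] [np.float64(0.0029160993215139076), np.float64(0.002916099321513805)]
ry+ [0.5746 0.4423 0.0946] [np.float64(0.00044128530862255354), np.float64(0.00044128530862260086)]
ry- [0.588  0.2447 0.0943] [np.float64(0.00026327471589108125), np.float64(0.0002632747158911322)]
h 0.12001421946508872 3.4833541443798706 [0.5032 0.34   0.1259]
 rest origin est [0.5407 0.34   0.0668] z axis [-0.5299  0.      0.848 ]
r 0.19813111126435196 3.8785105404580498 [0.5813 0.3435 0.0945]
 rest origin est [0.5453 0.3406 0.072 ] z axis [-0.5299 -0.      0.848 ]
[ 0.1302  0.4408 -1.0771  1.3998  0.3856  1.5255 -2.4931]
```

```bash
cat >> h.py <<'E'
REST_O=np.array([.545,.341,.075]); REST_YAW=np.radians(3.7)
BO=np.array([.5315,.0158,0.]); BYAW=np.radians(3.53)
def RF(yaw=REST_YAW,t=32): return R.from_euler("ZY",[yaw,-np.radians(t)]).as_matrix()
def tool(F,sg):  # tool axes for a scraper frame F: z=-Fz, y=sg*Fx
    z=-F[:,2]; y=sg*F[:,0]; return R.from_matrix(np.c_[np.cross(y,z),y,z]).as_quat()
FB=R.from_euler("Z",BYAW).as_matrix()
def restp(x,y,z): return REST_O+RF()@np.array([x,y,z])
def brd(x,y,z): return BO+FB@np.array([x,y,z])
E
python3 - <<'E'
from h import *
np.set_printoptions(precision=3,suppress=True)
for sg in (1,-1):
    for p,F in [((-.0115,0,.052),RF()),((-.0115,0,.17),RF())]: print(sg,"rest",p[2],bot.solve_ik(restp(*p),tool(F,sg)))
    for x,y,z in [(-.125,.085,.13),(.14,.085,.13),(.14,-.05,.13),(-.125,-.05,.13),(-.125,-.05,.2)]: print(sg,x,y,bot.solve_ik(brd(x,y,z),tool(FB,sg)))
E
```

```text
1 rest 0.052 [-0.264  0.243 -0.662  2.032  0.907  0.718 -1.465]
1 rest 0.17 [ 0.161 -0.014 -1.11   2.024  0.569  0.834 -1.213]
1 -0.125 0.085 [ 0.673  0.014 -0.993  2.083  0.014  1.051 -0.265]
1 0.14 0.085 [ 0.279  0.63  -0.744  1.415  0.432  1.263 -0.437]
1 0.14 -0.05 [ 0.454  0.617 -0.703  1.416  0.404  1.255 -0.221]
1 -0.125 -0.05 [ 0.678 -0.004 -0.675  2.095 -0.003  1.05   0.067]
1 -0.125 -0.05 [ 0.698 -0.095 -0.66   2.008 -0.062  1.209  0.124]
-1 rest 0.052 [ 0.206  0.466 -1.234  2.015  1.187  0.931  1.544]
-1 rest 0.17 [-0.712 -0.041 -0.265  2.057  0.577  0.849  1.9  ]
-1 -0.125 0.085 None
-1 0.14 0.085 [ 0.527  0.881 -1.253  1.401  0.832  1.441  2.495]
-1 0.14 -0.05 [-0.796  0.936  1.308  1.493 -0.908  1.408 -2.526]
-1 -0.125 -0.05 None
-1 -0.125 -0.05 None
```

Run:
```python
from h import *
bot.goto(brd(-.1,0,.32),tool(FB,1)); print(monitor.sense()["clock"])
bot.goto(restp(-.0115,0,.19),tool(RF(),1))
s=monitor.sense(); c=vision.camera("wrist"); print(s["clock"],s["eef_pos"])
np.savez("w1.npz",s=s["eef_pos"],o=s["orientation"],**c)
im=c["pixels"][:,:,::-1].copy()
# predicted handle top corners and base top corners
T=np.linalg.inv(T_wc(c,s)); 
for x,y,z in [(a,b,.07) for a in(-.011,.011) for b in(-.06,.06)]+[(a,b,.024) for a in(-.025,.025) for b in(-.085,.085)]:
    p=T@np.r_[restp(x-.0115,y,z),1]; uv=(c["cx"]+c["fx"]*p[0]/-p[2],c["cy"]-c["fy"]*p[1]/-p[2])
    cv2.circle(im,tuple(int(round(v)) for v in uv),3,(0,255,0),1)
cv2.imwrite("pics/w1.png",im)
```

```text
2.4667
3.7417 [0.43574075 0.3326315  0.23044108]
```

View pics/w1.png

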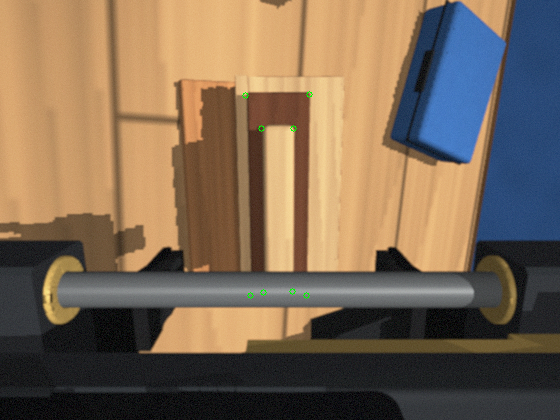

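The wrist picture shows the scraper lined up with the predicted corners to about 2 px: handle edges near columns 263 and 295, handle end at row 126. I'll grip and lift it.

Run:
```python
from h import *
np.set_printoptions(precision=4,suppress=True)
F=RF()
def st(t):
    s=monitor.sense(); print(t,round(s["clock"],2),s["eef_pos"],"F",s["wrist_force"],"w",s["grip_width"],s["finger_force"]); return s
bot.servo_line(restp(-.0105,0,.052),v=.12); st("at")
bot.move_gripper(.0,squeeze=45); st("grip")
bot.servo_line(restp(-.0105,0,.072),v=.05); st("lift")
bot.servo_line(restp(-.0105,0,.19),v=.15); s=st("up")
c=vision.camera("wrist"); cv2.imwrite("pics/w2.png",c["pixels"][:,:,::-1])
c=vision.camera("scene"); 
T=c["extrinsics"]; p=T@np.r_[s["eef_pos"],1]; u=int(c["cx"]+c["fx"]*p[0]/-p[2]); v=int(c["cy"]-c["fy"]*p[1]/-p[2])
a=c["pixels"][max(v-100,0):v+100,max(u-100,0):u+100]
cv2.imwrite("pics/s2.png",np.hstack([cv2.resize(a,(400,400)),cv2.resize(vision.camera("wrist")["pixels"][100:380,140:420],(400,400))])[:,:,::-1])
```

```text
at 6.03 [0.5086 0.3387 0.1138] F [-1.2223 -0.6129 -0.2684] w 0.08706671819978903 0.0
grip 7.09 [0.5084 0.3387 0.1134] F [-0.9658  0.4074  0.0964] w 0.021533741890029334 44.99305951598082
lift 7.64 [0.4981 0.3377 0.1307] F [-0.1361  0.0007 -3.341 ] w 0.021947805929123435 44.99382780688393
up 8.84 [0.4354 0.3338 0.2302] F [-0.3924 -0.2061 -2.5574] w 0.02175308317139033 44.99461721852185
```

View pics/s2.png

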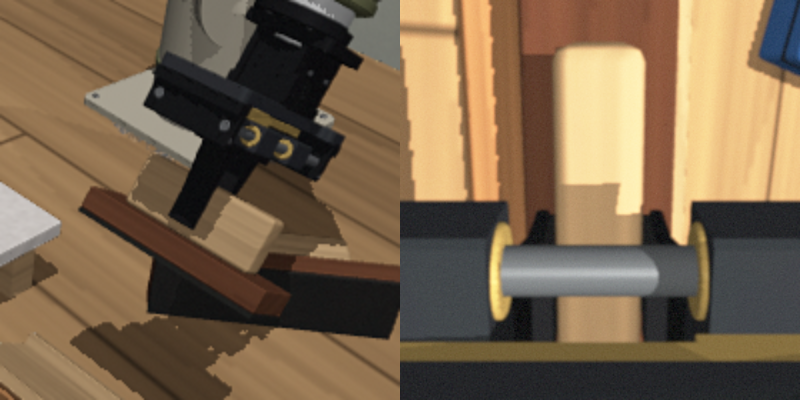

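The left half shows the scraper held square and lifted clear of the rest. The right half (wrist view) shows the handle centred between the fingers. Next is a touch-down on the empty near strip of the board, then the first push.

```bash
cat >> h.py <<'E'
def st(t):
    s=monitor.sense(); print(t,round(s["clock"],2),s["eef_pos"].round(4),"F",s["wrist_force"].round(1),"M",s["moment"].round(2),"w",round(s["grip_width"],4)); return s
E
python3 - <<'E'
from h import *
q=tool(FB,1)
bot.goto(brd(-.117,.085,.19),q); s=st("above")
bot.servo_line(brd(-.117,.085,.142),v=.1); f0=st("low")["wrist_force"][2]
z=.142
while z>.122:
    z-=.001; bot.servo_line(brd(-.117,.085,z),v=.02)
    if monitor.sense()["wrist_force"][2]-f0>3: break
st("contact %.4f"%z)
z+=.0015; open("z.txt","w").write(str(z))
bot.servo_line(brd(-.117,.085,z),v=.03); st("hover")
bot.servo_line(brd(.08,.085,z),v=.10); st("mid")
bot.servo_line(brd(.145,.085,z),v=.07); st("end")
c=vision.camera("top"); a=c["pixels"][100:290,200:360]
cv2.imwrite("pics/t3.png",cv2.resize(a,None,fx=3,fy=3)[:,:,::-1])
E
```

```text
above 9.96 [0.4097 0.0945 0.1899] F [ 0.3  0.5 -1.5] M [ 0.02 -0.06  0.02] w 0.0211
low 10.59 [0.4097 0.0937 0.1424] F [ 0.3  0.9 -2.2] M [ 0.02 -0.11  0.04] w 0.0216
contact 0.1320 13.09 [0.4096 0.0935 0.1327] F [-4.7 -2.   8.2] M [-0.27  0.83  0.04] w 0.0214
hover 13.34 [0.4096 0.0934 0.1335] F [ 1.2  0.4 -2.9] M [ 0.   -0.08 -0.04] w 0.0216
mid 15.46 [0.6059 0.1055 0.1336] F [ 0.2  0.2 -3.1] M [-0.04 -0.08 -0.  ] w 0.0217
end 16.53 [0.6707 0.1096 0.1335] F [-0.4  0.7 -2.1] M [-0.03 -0.09 -0.01] w 0.0216
```

View pics/t3.png

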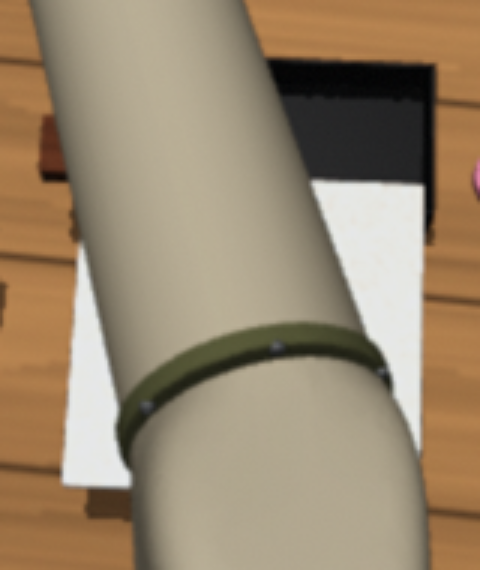

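The arm hides the tray and most of the board in that picture, so it tells me little. I'll make the second push and then check from a raised pose.

Run:
```python
from h import *
q=tool(FB,1); z=float(open("z.txt").read())
bot.servo_line(brd(.145,.085,.20),v=.2)
bot.goto(brd(-.117,-.05,.20),q)
bot.servo_line(brd(-.117,-.05,z),v=.12); st("hover")
bot.servo_line(brd(.08,-.05,z),v=.10); st("mid")
bot.servo_line(brd(.145,-.05,z),v=.07); st("end")
bot.servo_line(brd(.145,-.05,.22),v=.2)
bot.goto(restp(-.0095,0,.22),tool(RF(),1)); st("rest")
t=vision.camera("top")["pixels"][100:290,190:380]; s=vision.camera("scene")["pixels"][170:360,100:370]
cv2.imwrite("pics/f4.png",np.hstack([cv2.resize(t,(330,330)),cv2.resize(s,(469,330))])[:,:,::-1])
```

```text
hover 18.9 [ 0.4182 -0.0409  0.1333] F [ 1.  -0.5 -2.3] M [-0.04 -0.04  0.02] w 0.0217
mid 21.02 [ 0.6142 -0.0293  0.1336] F [-0.1  0.5 -3.1] M [ 0.03 -0.12  0.03] w 0.022
end 22.09 [ 0.679  -0.0252  0.1335] F [-0.3 -0.2 -3.4] M [-0.01 -0.04 -0.04] w 0.0213
rest 24.3 [0.4215 0.3323 0.2567] F [ 0.7  0.4 -2.2] M [-0.09  0.89  0.02] w 0.0218
```

View pics/f4.png

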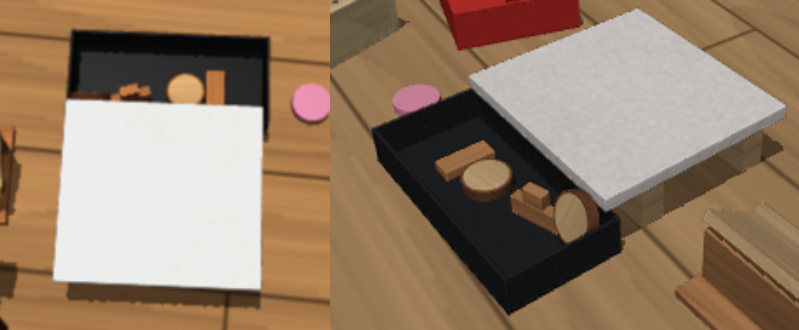

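The board is empty and all four offcuts are in the tray: strip, tee, one slice flat and one slice leaning against the inside wall. Now I'll lay the scraper back, stopping on contact.

Run:
```python
from h import *
n=RF()[:,2]
bot.servo_line(restp(-.0095,0,.062),v=.12); bot.hold(.2); f0=st("low")["wrist_force"]@n
z=.062
while z>.046:
    z-=.001; bot.servo_line(restp(-.0095,0,z),v=.02)
    if monitor.sense()["wrist_force"]@n-f0>4: break
st("contact %.4f"%z); bot.hold(.2); st("")
```

```text
low 26.07 [0.5042 0.3385 0.123 ] F [-0.7 -0.6 -3.3] M [-0.04  0.96  0.04] w 0.0218
contact 0.0510 28.82 [0.5099 0.3389 0.1137] F [-5.1 -3.5  5. ] M [-0.56  1.25 -0.31] w 0.0215
 29.02 [0.5099 0.3389 0.1136] F [-5.3 -2.6  4.4] M [-0.49  1.26 -0.33] w 0.0216
```

Run:
```python
from h import *
bot.move_gripper(.0,squeeze=5); st("soft")
bot.move_gripper(.03); st("slightly open"); bot.hold(.3)
bot.move_gripper(.087); st("open")
bot.servo_line(restp(-.0095,0,.19),v=.12); st("up")
T0=monitor.sense(); c=vision.camera("wrist"); w=c["pixels"].copy()
bot.goto(brd(-.1,0,.32),tool(FB,1)); st("away")
t=vision.camera("top")["pixels"][150:250,80:220]; s=vision.camera("scene")["pixels"][180:400,180:460]
cv2.imwrite("pics/f5.png",np.hstack([cv2.resize(w[60:270,150:430],(400,300)),cv2.resize(s,(382,300))])[:,:,::-1])
```

```text
soft 29.23 [0.5099 0.3389 0.1136] F [-4.6 -2.1  4.3] M [-0.51  1.09 -0.29] w 0.0221
slightly open 29.73 [0.5101 0.3388 0.1133] F [-0.3 -0.2 -0. ] M [-0.03  0.56  0.  ] w 0.03
open 31.18 [0.51   0.3388 0.1132] F [-0.2 -0.6 -0.5] M [-0.03  0.55  0.05] w 0.0869
up 32.48 [0.4365 0.3337 0.2306] F [-0.2  0.2  0.1] M [-0.04  0.53 -0.04] w 0.087
away 33.81 [0.4317 0.0106 0.3194] F [-1.   0.1 -1.1] M [ 0.01 -0.14 -0.02] w 0.0874
```

View pics/f5.png

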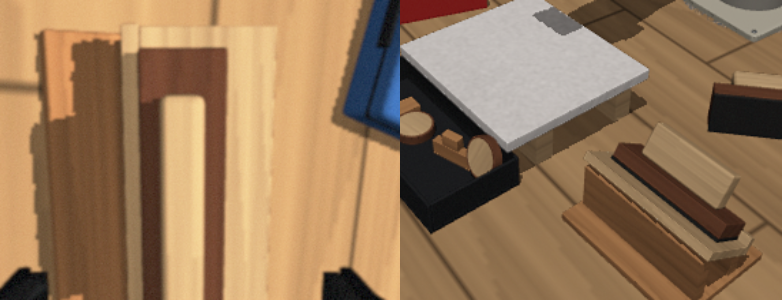

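The scraper lies flat and centred on the rest face along the lip, the offcuts are all in the tray, and the arm is clear. I'll hand in.

```bash
python3 -c "
from h import *
bot.hold(.3); print(ticket.sign_off())"
```

```text
the job is handed in; nothing more can be done
None
```

The job is handed in at about 34 s of the 58 s limit: all four offcuts are in the black tray (one slice leaning against the inside wall), the scraper lies flat and centred on the sloped rest along the lip, and the robot never went near the red caddy.

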